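Nudge the scraps caddy and brush into line

TASK

Slide the round steel scraps caddy (the one with the vent cap) along the bench into the corner, so that it touches both the long wooden batten and the short end stop, and slide the beechwood brush up to the same batten so that its long side lies flat against it. Only push them along the bench: do not lift or tip either one, and leave everything else where it is.

Things in the scene. Friction and masses are not known exactly. Their poses are not given: they have to be found in the camera images.
- rail: long wooden batten fixed to the bench, 540 mm long (its y), 20 mm thick, 45 mm high. Origin on the bench at the middle of its front face (the face towards the robot); its x axis points away from the robot, straight into that face, so things in front of it have negative x. Its position and yaw vary.
- stop: short wooden end stop fixed to the bench, 130 mm long (its x), 24 mm wide (its y), 45 mm high, square to the batten, same axes. It juts from the batten's front face towards the robot at y = +235 or -235 mm in the batten's frame (varies). Origin on the bench, on its centre line, 100 mm in front of that face; side faces at y = +-12 mm. Use the corner facing the batten's middle.
- caddy: round steel caddy with a lid and a black twist vent cap: upright cylinder 110 mm in diameter, straight to 64 mm, lid to 73 mm, cap (38 mm across) to 92 mm high; loose, about 0.5 kg. Starts in front of the batten's middle part. Origin at the centre of its underside; in the corner that is 55 mm from the batten's front face and 55 mm from the stop's side face.
- brush: block brush with no handle: beech back 130 mm long (its y), 52 mm wide (its x), at heights 22 to 40 mm, on rigid cream bristles, a little narrower; loose, about 0.2 kg. Starts askew, its centre 100 mm in front of the batten at the end opposite the stop. Origin at the centre of its underside; when done it is 26 mm from the batten's front face.
- canister: bystander: plain steel canister with a flat lid and no cap, 94 mm across, 90 mm high; origin at the centre of its underside. Stands beyond one end of the batten.
- mug: bystander: white mug, 80 mm across with a handle, 85 mm high; origin at the centre of its underside. Stands beyond the other end of the batten.
- scraper: bystander: flat teal scraper, about 225 mm long, 55 mm wide, 14 mm high, lying to the left, nearer the robot; origin near its middle, on the bench, its x axis runs along it to the blade.
- strainer: bystander: low steel sink strainer, 76 mm across, 27 mm high with its knob, near the robot; origin at the centre of its underside.
- bowl: bystander: small white bowl, 110 mm across, 45 mm high, behind the batten; origin at the centre of its underside.
- jar: bystander: glass jar, 64 mm across, 80 mm high, behind the batten; origin at the centre of its underside.
Mind the look-alikes: they are no part of the job. Of the things that look like the brush, the smallest one is meant. Leave any red or turquoise look-alike of the caddy alone.

How it is judged:
At the end, for the whole second after the job is handed in: The caddy stands upright on the bench in the corner, within 6 mm of touching the batten and within 6 mm of touching the inner side of the end stop; the brush stands on the bench with its long side within 6 mm of the batten and parallel to it within 4 degrees; both at rest (x of caddy in the frame of rail between -0.061 and -0.045 m and y of caddy in the frame of rail between -0.2 and 0.2 m and y of caddy in the frame of stop between -0.073 and 0.073 m and x of brush in the frame of rail between -0.032 and -0.018 m and y of brush in the frame of rail between -0.27 and 0.27 m and angle between the y axis of brush and the y axis of rail, either way round below 0.07 rad and height (world z) of each of caddy, brush below 0.004 m and angle between each of caddy, brush's own z axis and vertical below 0.05 rad and linear speed of each of caddy, brush below 0.02 m/s).
It fails at once if the caddy is lifted off the bench (10 mm) or tipped (more than 12 degrees) (height (world z) of caddy above 0.01 m or angle between caddy's own z axis and vertical above 0.2 rad).
It fails at once if the brush is lifted off the bench (10 mm) or tipped (more than 14 degrees) (height (world z) of brush above 0.01 m or angle between brush's own z axis and vertical above 0.25 rad).
It fails at once if a bystander is moved by more than 20 mm (distance of any of canister, mug, scraper, strainer, bowl, jar from where it was at the start of the episode above 0.02 m).
It also fails if it takes over 64 s, if anything falls off the work surface, if the arm or the gripper's body presses on something with over 40 N, if the wrist force passes 120 N, or if a joint passes its speed limit or range.

ROBOT

A 6-joint arm with a two-finger parallel gripper is mounted at the origin on the work surface. World frame = base frame: x ahead of the robot, y to its left, z up, the work surface at z = 0. Lengths are in m, angles in rad, forces in N, time in s.
With the tool pointing down it reaches from about 0.225 to 0.875 m from the base axis. Payload 3.4 kg.
Tool frame: the origin (TCP) lies on the mounting face of the last link; the fingertips stand 173 mm ahead of it and the grasp point (between the pads) lies 155 mm ahead of it; y points along the fingers, x is the direction in which the jaws open and shut, and the axes are right-handed (so a half turn about y gives the same grasp; the last joint's range is limited). The gripper opens to 85 mm and grips with 20 to 120 N. Pads are 22 mm wide; open, the fingers measure 114 mm over their backs; the gripper's body (76 mm by 85 mm) begins 54 mm behind the grasp point. The pads swing forward as they close: fully open they stand 13 mm farther back than shut.
Start: joints at [1.072, 0.276, 1.505, -0, 1.361, -0.121], TCP at [0.212, 0.534, 0.405] pointing down, gripper open.
Joint ranges: [-2.89, 2.89], [-0.75, 2.08], [0.22, 2.7], [-1.18, 4.32], [0.11, 2.71], [-2.7, 2.7]. Speed limits (rad/s): [2.57, 2.57, 3.14, 3.14, 3.14, 3.14].

INTERFACE

Orientations are given as a unit quaternion [w, x, y, z].
In Python, from rig import manip, vision, ticket gives the robot as it stands.
- The arm moves only by the tool arm_command, never from a script. Its argument "increments" is one flat list of numbers, 7 for each row, row after row: the turn, a rotation vector about the tool's x, y, z in rad, then the shift along the tool's x, y, z in cm, then the closure, from 0 (fully open) to 1 (shut). In form: [wx, wy, wz, tx, ty, tz, hand, wx, wy, wz, tx, ty, tz, hand, ...]. A call has 1 to 8 rows; each row shifts and turns the commanded pose from where the row before left it, along the tool's axes as they then stand; what a row does not reach is not made up. A row lasts 1/8 s, in which the tool goes at most 62.5 mm and 10.7 degrees, less where a joint would pass 70% of its speed; a pose out of reach is approached as far as the arm can. A call is refused whole if a number of a shift passes 6.25 or a number of a turn 0.188, either way. A call with a gripper value outside its range is refused whole. The fingers move at their own pace and stop on an object; "grip_force" is the grip in N (left out, the last holds). Time passes only in rows, so rows that do not move let the fingers close. It gives the time, the measured TCP pose, the force and the opening at its end, in the units of the state.
- manip.get_state(): the state, without advancing time (a new reading comes with each control period).
- vision.get_image(name): name is "scene" or "side" or "wrist"; returns the picture (400x640x3 uint8, red, green, blue); there is no depth.
- vision.camera_params(name): a dict with "vfov" (degrees; the focal length in pixels is half the picture's height over the tangent of half this angle, whatever the lens; pixels are square), "cx", "cy" (the principal point, pixels), "R" (3x3) and "t" (3): a world point X has camera coordinates R X + t. Camera axes: x right, y down, z forward; pixel columns grow to the right and rows downward; lengths in m; the calibration is good to about 2 mm. A picture is of the moment at which its call begins: read the wrist's pose just before it. camera_params takes no time and is no camera call; for the wrist camera it gives the pose at the moment of the call.
- ticket.sign_off(): hands the job in, once; it reports no verdict.
The state is a dict: "clock": time; "qpos": joint angles; "qd": joint speeds; "effort": joint torques, N m; "position": TCP position; "ee_rot": TCP orientation; "contact_force": force on the tool from outside, world axes, zero at the start; "moment": the same for the moment, N m; "width": finger opening in m.
Only numpy, scipy, OpenCV 4.12 (cv2) and the standard library are available. Lean on these libraries where they do the work, as an engineer would, in place of code of your own. Each camera call takes 0.05 s, during which the arm holds its last target.

## Working session

There is one attempt and no reset: what is moved stays moved. The work goes in short steps, Python scripts to look and compute and a tool call to move; the robot and the scene stay as the last step left them, time stands still between calls to the robot, and variables do not carry over. Pictures are saved under pics/ and viewed, and the job is handed in when it is done.

Besides the shell and the picture viewer there is one more tool, called after ">>>" by a JSON object that holds its "name" and its "arguments", one argument or row to a line. arm_command: Moves the arm, as the interface text tells. Its arguments: {"type":"object","properties":{"increments":{"type":"array"},"grip_force":{"type":"number"}},"required":["increments"]}

```bash
mkdir -p pics; ls; python3 - <<'E'
from rig import manip, vision
import cv2
print(manip.get_state())
for n in ["scene","side"]:
    p=vision.camera_params(n); print(n,p)
    im=vision.get_image(n); cv2.imwrite(f"pics/{n}0.png",cv2.cvtColor(im,cv2.COLOR_RGB2BGR))
E
```

```text
pics
{'clock': 0.0, 'qpos': array([ 1.07200296e+00,  2.76570474e-01,  1.50616795e+00, -1.59117398e-05,
        1.36066639e+00, -1.20993061e-01]), 'qd': array([ 0.00019205,  0.00094299, -0.00059336, -0.00041206,  0.00091894,
       -0.00018749]), 'effort': array([ 1.12736740e-03, -4.16764069e+01, -2.45800728e+01,  1.22748920e-04,
        1.06725219e-02,  1.76278864e-06]), 'position': array([0.21199984, 0.53424939, 0.40383952]), 'ee_rot': array([-0.58469595,  0.58529233,  0.39665003, -0.39778423]), 'contact_force': array([-0.25495558, -1.35865383,  0.12057728]), 'moment': array([-0.01233404, -0.04092415, -0.00485391]), 'width': 0.0854817450776452}
scene {'vfov': 51.42986176413146, 'cx': 318.0300934891657, 'cy': 197.15841220575544, 'R': array([[ 0.27885829,  0.96030168,  0.00766436],
       [ 0.67861501, -0.19140078, -0.70911734],
       [-0.67949961,  0.2029444 , -0.70504883]]), 't': array([-0.12040035, -0.36493635,  1.8575457 ])}
side {'vfov': 54.064717047349276, 'cx': 324.9119730841497, 'cy': 193.98780463902347, 'R': array([[ 0.96361087, -0.26704102, -0.01196604],
       [-0.21179615, -0.73541876, -0.64366268],
       [ 0.16308429,  0.62277471, -0.76521577]]), 't': array([-0.5293343 ,  0.11083307,  1.09603369])}
```

View pics/scene0.png

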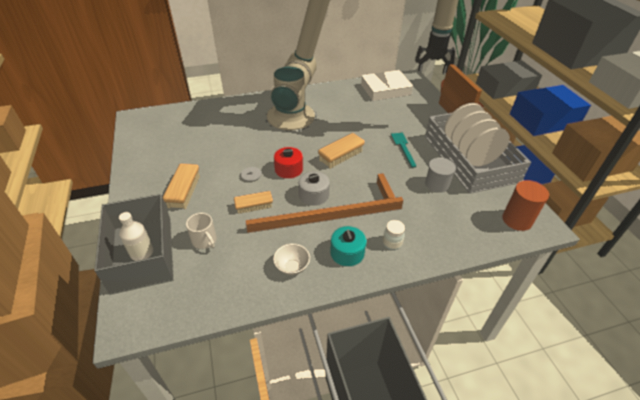

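View pics/side0.png

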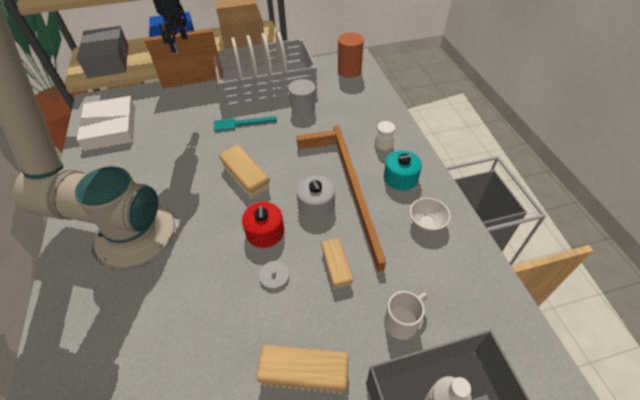

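```bash
python3 - <<'E'
import cv2
im=cv2.imread("pics/side0.png")
c=im[110:310,190:400]; cv2.imwrite("pics/side0c.png",cv2.resize(c,None,fx=3,fy=3,interpolation=cv2.INTER_CUBIC)[:600])
im=cv2.imread("pics/scene0.png")
c=im[120:240,220:420]; cv2.imwrite("pics/scene0c.png",cv2.resize(c,None,fx=4,fy=4,interpolation=cv2.INTER_CUBIC))
E
```

```text
(no output)
```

View pics/side0c.png

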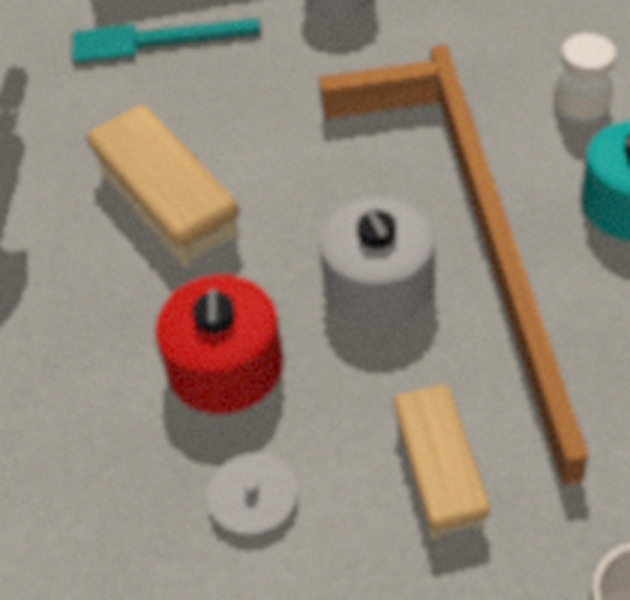

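View pics/scene0c.png

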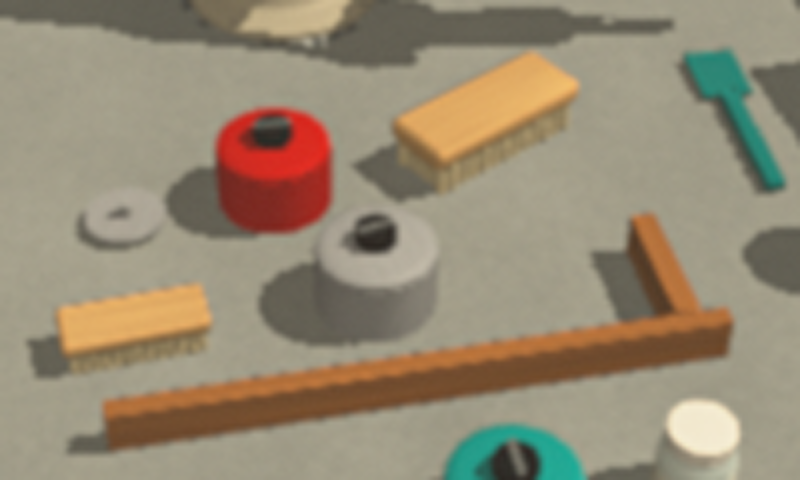

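```bash
cat > h.py <<'E'
import numpy as np
from rig import manip, vision
def ray(n,uv,z,p=None):
    p=p or vision.camera_params(n); f=200/np.tan(np.radians(p["vfov"]/2))
    R=np.array(p["R"]);t=np.array(p["t"]); C=-R.T@t
    d=R.T@np.array([(uv[0]-p["cx"])/f,(uv[1]-p["cy"])/f,1])
    return C+d*(z-C[2])/d[2]
def S(u,v,z): return ray("side",(190+u/3,110+v/3),z).round(4)
def K(u,v,z): return ray("scene",(220+u/4,120+v/4),z).round(4)
E
python3 - <<'E'
from h import *
print("rail side", [S(*a,.045) for a in [(562,460),(585,455),(432,50),(450,47)]])
print("rail scene",[K(*a,.045) for a in [(105,402),(108,420),(732,325),(728,308)]])
print("stop side",[S(*a,.045) for a in [(320,80),(322,92),(440,78)]])
print("stop scene",[K(*a,.045) for a in [(630,218),(655,214),(695,308),(670,315)]])
print("brush side",[S(*a,.04) for a in [(396,398),(447,387),(487,510),(432,525)]])
print("brush scene",[K(*a,.04) for a in [(58,308),(205,285),(212,320),(65,350)]])
print("caddy", S(377,237,.073),S(377,229,.088),K(376,245,.073),K(376,230,.088))
print("red",S(218,322,.073),S(213,310,.088),"strainer",S(252,495,.01),"bigbrush",[S(*a,.06) for a in [(90,135),(142,108),(237,208),(185,240)]])
print("strainer",K(122,215,.01))
from scipy.spatial.transform import Rotation as Ro
q=manip.get_state()["ee_rot"];print(Ro.from_quat([*q[1:],q[0]]).as_matrix().round(3))
E
```

```text
rail side [array([ 0.6029, -0.2969,  0.045 ]), array([ 0.623 , -0.2977,  0.045 ]), array([0.6456, 0.2316, 0.045 ]), array([0.6663, 0.2309, 0.045 ])]
rail scene [array([ 0.6131, -0.2959,  0.045 ]), array([ 0.633 , -0.2967,  0.045 ]), array([0.6708, 0.2321, 0.045 ]), array([0.651 , 0.2374, 0.045 ])]
stop side [array([0.5145, 0.2179, 0.045 ]), array([0.5122, 0.1985, 0.045 ]), array([0.6409, 0.1844, 0.045 ])]
stop scene [array([0.5195, 0.1998, 0.045 ]), array([0.5206, 0.2239, 0.045 ]), array([0.6432, 0.21  , 0.045 ]), array([0.6453, 0.1859, 0.045 ])]
brush side [array([ 0.4873, -0.1972,  0.04  ]), array([ 0.5332, -0.1985,  0.04  ]), array([ 0.53 , -0.321,  0.04 ]), array([ 0.4834, -0.3216,  0.04  ])]
brush scene [array([ 0.4893, -0.3171,  0.04  ]), array([ 0.4956, -0.1894,  0.04  ]), array([ 0.5397, -0.1924,  0.04  ]), array([ 0.541 , -0.3185,  0.04  ])]
caddy [ 0.5118 -0.0416  0.073 ] [ 0.5115 -0.0448  0.088 ] [ 0.521  -0.0411  0.073 ] [ 0.5182 -0.0403  0.088 ]
red [ 0.3522 -0.0985  0.073 ] [ 0.3502 -0.096   0.088 ] strainer [ 0.349  -0.2386  0.01  ] bigbrush [array([0.2656, 0.1852, 0.06  ]), array([0.3224, 0.2108, 0.06  ]), array([0.3931, 0.043 , 0.06  ]), array([0.3383, 0.0162, 0.06  ])]
strainer [ 0.3503 -0.2412  0.01  ]
[[ 0.369 -0.001 -0.929]
 [ 0.929 -0.001  0.369]
 [-0.002 -1.     0.   ]]
```

The target caddy is the grey one with the black cap, at side (316,198). The red one at (263,224) and the turquoise one at (403,170) are decoys. The target brush is the smallest, at side (337,262), beside the batten. The blocks at (244,170) and (303,368) are larger, and neither is near the batten. I'll do the brush first.

>>> {"name": "arm_command", "arguments": {
  "increments": [0,-0.152,0,0,0,0,0,0,-0.152,0,0,0,0,0,0,0,0,-5.5,0,-2,0,0,0,0,-5.5,0,-2,0,0,0,0,-5.5,0,-2,0,0,0,0,-5.5,0,-2,0,0,0,0,-5.5,0,-2,0,0,0,0,-5.5,0,-2,0]
}}

```text
clock: 1.1
position: [0.3074, 0.1948, 0.4046]
ee_rot: [-0.518, 0.518, 0.482, -0.481]
contact_force: [1.3, 0.6, -0.2]
width: 0.0855
```

>>> {"name": "arm_command", "arguments": {
  "increments": [0,0,0,-5.5,0,-2,0,0,0,0,-5.5,0,-2,0,0,0,0,-5.5,0,-2,0,0,0,0,-5.5,0,-2,0,0,0,0,-5.5,0,-2,0,0,0,0,-5.5,0,-2,0,0,0,0,-5.5,0,-2,0,0,0,0,-5.1,0,-2.8,0]
}}

```text
clock: 2.1
position: [0.4427, -0.2527, 0.4044]
ee_rot: [0.519, -0.518, -0.481, 0.481]
contact_force: [0.3, 0.7, 0.2]
width: 0.0854
```

```bash
cat >> h.py <<'E'
from scipy.spatial.transform import Rotation as Ro
nh=np.array([.9972,-.0749]);th=np.array([.0749,.9972])
def st():
    s=manip.get_state();q=s["ee_rot"];R=Ro.from_quat([*q[1:],q[0]]).as_matrix()
    p=s["position"];print("t",s["clock"],"p",p.round(4),"n",(p[:2]@nh).round(4),"tt",(p[:2]@th).round(4),"yaw",np.degrees(np.arctan2(R[1,0],R[0,0])).round(2),"F",s["contact_force"].round(1),"w",s["width"].round(4), "ydown",R[:,1].round(3))
def pic(n,name,box=None,f=1):
    import cv2
    im=cv2.cvtColor(vision.get_image(n),cv2.COLOR_RGB2BGR)
    if box: im=im[box[1]:box[3],box[0]:box[2]]
    cv2.imwrite(f"pics/{name}.png",cv2.resize(im,None,fx=f,fy=f,interpolation=cv2.INTER_CUBIC))
E
python3 -c "
from h import *
st();pic('wrist','w1');pic('side','s1')"
```

```text
Traceback (most recent call last):
  File "h.py", line 14, in st
    p=s["position"];print("t",s["clock"],"p",p.round(4),"n",(p[:2]@nh).round(4),"tt",(p[:2]@th).round(4),"yaw",np.degrees(np.arctan2(R[1,0],R[0,0])).round(2),"F",s["contact_force"].round(1),"w",s["width"].round(4), "ydown",R[:,1].round(3))
                                                                                                                                                                                                  ^^^^^^^^^^^^^^^^
AttributeError: 'float' object has no attribute 'round'
```

```bash
sed -i 's/s\["width"\].round(4)/s["width"]/' h.py
python3 -c "
from h import *
st();print(vision.camera_params('wrist'));pic('wrist','w1');pic('side','s1')"
```

```text
t 2.1 p [ 0.4427 -0.2527  0.4044] n 0.4603 tt -0.2188 yaw 85.69 F [0.3 0.7 0.2] w 0.08541690240626498 ydown [-0.     0.001 -1.   ]
{'vfov': 62.41287234152708, 'cx': 314.91368943900795, 'cy': 198.3344342456363, 'R': array([[ 0.07552791,  0.99714275,  0.00137152],
       [ 0.94782352, -0.07221934,  0.31050757],
       [ 0.30971942, -0.02215203, -0.95056992]]), 't': array([ 0.21992543, -0.47733864,  0.23624643])}
```

View pics/w1.png

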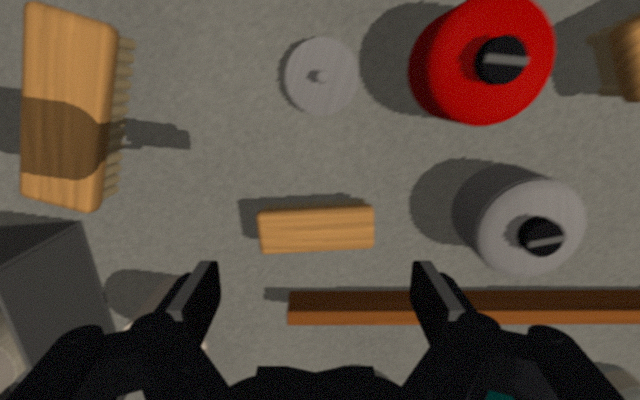

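View pics/s1.png

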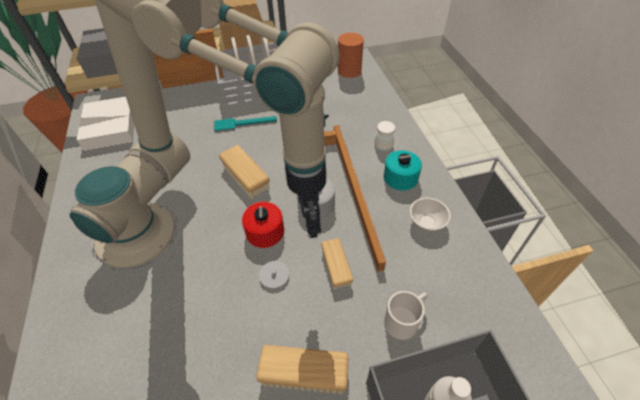

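```bash
python3 - <<'E'
from h import *
p=vision.camera_params('wrist')
def o(l,z):
    for a in l:
        q=ray('wrist',a,z,p); print(a,q.round(4),"n",(q[:2]@nh).round(4),"t",(q[:2]@th).round(4))
o([(290,309),(630,307.5)],.045);o([(291,292),(630,290)],.0)
o([(258,213),(372,205),(374,244),(263,253)],.04)
o([(530,228)],.073)
o([(321,76)],.01)
E
```

```text
(290, 309) [ 0.6056 -0.3004  0.045 ] n 0.6264 t -0.2542
(630, 307.5) [0.634  0.0951 0.045 ] n 0.6251 t 0.1423
(291, 292) [ 0.6127 -0.3032  0.    ] n 0.6337 t -0.2564
(630, 290) [0.6436 0.137  0.    ] n 0.6316 t 0.1848
(258, 213) [ 0.4853 -0.323   0.04  ] n 0.5082 t -0.2857
(372, 205) [ 0.4857 -0.2008  0.04  ] n 0.4994 t -0.1639
(374, 244) [ 0.5317 -0.1997  0.04  ] n 0.5452 t -0.1593
(263, 253) [ 0.5332 -0.3237  0.04  ] n 0.556 t -0.2829
(530, 228) [ 0.5096 -0.0522  0.073 ] n 0.5121 t -0.0138
(321, 76) [ 0.3519 -0.245   0.01  ] n 0.3693 t -0.218
```

>>> {"name": "arm_command", "arguments": {
  "increments": [0,0,0,0,5.5,0,0,0,0,0,0,5.5,0,0,0,0,0,0,5.5,0,0,0,0,0,0,5.4,0,0,0,0,0,0,0,0,0]
}}

```text
clock: 2.82
position: [0.4409, -0.2488, 0.1824]
ee_rot: [0.522, -0.514, -0.481, 0.482]
contact_force: [0.5, 0.3, -0.2]
width: 0.0852
```

>>> {"name": "arm_command", "arguments": {
  "increments": [0,0,0,0,0,-1,0,0,0,0,0,0,-1,0,0,0,0,0,0,-1,0,0,0,0,0,0,-1,0,0,0,0,0,0,-1,0,0,0,0,0,0,-1,0,0,0,0,0,0,-1,0]
}}

```text
clock: 3.7
position: [0.5132, -0.2558, 0.1856]
ee_rot: [0.518, -0.518, -0.481, 0.481]
contact_force: [-1.5, 0.5, 0.3]
width: 0.0853
```

```bash
python3 -c "
from h import *
st();pic('side','s2',(220,120,420,300),4);pic('wrist','w2')"
```

```text
t 3.7 p [ 0.5132 -0.2558  0.1856] n 0.531 tt -0.2167 yaw 85.77 F [-1.5  0.5  0.3] w 0.08526439880615755 ydown [-0.  0. -1.]
```

View pics/s2.png

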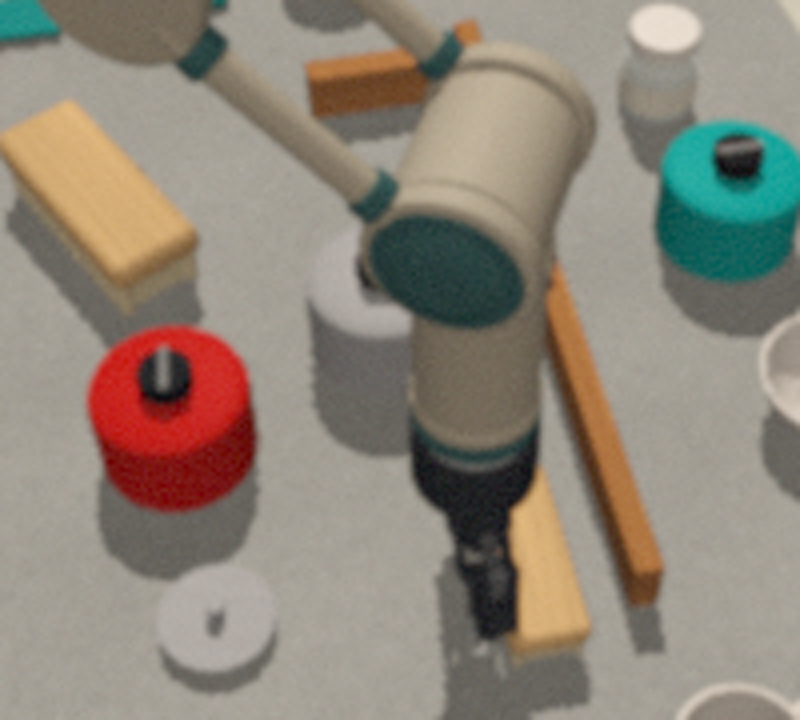

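View pics/w2.png

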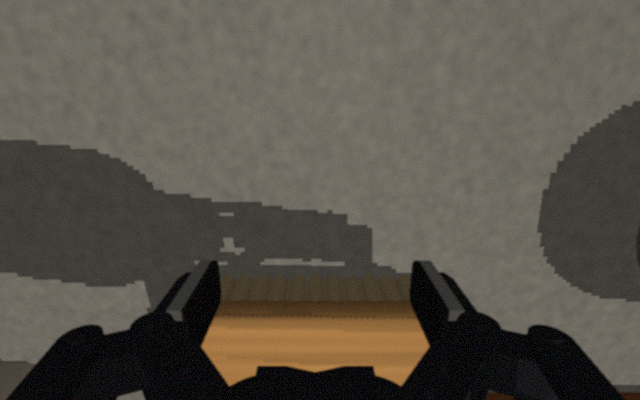

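The brush now sits square across both fingers, with its edge level in the wrist view. I'll push on to the batten and watch the force.

>>> {"name": "arm_command", "arguments": {
  "increments": [0,0,0,0,0,-0.8,0,0,0,0,0,0,-0.8,0,0,0,0,0,0,-0.6,0,0,0,0,0,0,-0.4,0,0,0,0,0,0,-0.2,0,0,0,0,0,0,0,0]
}}

```text
clock: 4.55
position: [0.5408, -0.2579, 0.1857]
ee_rot: [-0.518, 0.518, 0.481, -0.481]
contact_force: [0.0, 0.0, 0.1]
width: 0.0853
```

>>> {"name": "arm_command", "arguments": {
  "increments": [0,0,0,0,0,-0.2,0,0,0,0,0,0,-0.2,0,0,0,0,0,0,0,0]
}}

```text
clock: 4.92
position: [0.5448, -0.2582, 0.1857]
ee_rot: [-0.518, 0.518, 0.481, -0.481]
contact_force: [-0.8, 0.2, 0.2]
width: 0.0858
```

```bash
python3 -c "
from h import *
st()"
```

```text
t 4.925 p [ 0.5448 -0.2582  0.1857] n 0.5626 tt -0.2167 yaw 85.77 F [-0.8  0.2  0.2] w 0.08575554845257079 ydown [ 0. -0. -1.]
```

>>> {"name": "arm_command", "arguments": {
  "increments": [0,0,0,0,0,-0.2,0,0,0,0,0,0,-0.2,0,0,0,0,0,0,0,0]
}}

```text
clock: 5.3
position: [0.5474, -0.2584, 0.1856]
ee_rot: [0.519, -0.517, -0.481, 0.482]
contact_force: [-7.0, -0.8, 3.4]
width: 0.0852
```

>>> {"name": "arm_command", "arguments": {
  "increments": [0,0,0,0,0,-0.2,0,0,0,0,0,0,0,0]
}}

```text
clock: 5.55
position: [0.5481, -0.2585, 0.1856]
ee_rot: [0.52, -0.515, -0.48, 0.483]
contact_force: [-9.7, -0.5, 5.7]
width: 0.0856
```

>>> {"name": "arm_command", "arguments": {
  "increments": [0,0,0,0,0,-0.2,0,0,0,0,0,0,0,0]
}}

```text
clock: 5.8
position: [0.5487, -0.2586, 0.1856]
ee_rot: [0.521, -0.514, -0.479, 0.484]
contact_force: [-14.0, -1.5, 9.2]
width: 0.0853
```

The brush is seated: contact starts near n=0.565, as predicted, and the force climbs to 14 N. I'll back off and go behind the caddy.

>>> {"name": "arm_command", "arguments": {
  "increments": [0,0,0,0,0,1,0,0,0,0,0,0,2,0,0,0,0,0,-6,0,0,0,0,0,0,-6,0,0.42,0,0,0,5.8,0,1,0.42,0,0,0,5.8,0,1,0.42]
}}

```text
clock: 6.55
position: [0.5118, -0.1387, 0.307]
ee_rot: [-0.517, 0.52, 0.482, -0.479]
contact_force: [0.6, -0.1, -1.0]
width: 0.0495
```

>>> {"name": "arm_command", "arguments": {
  "increments": [0,0.1745,0,0,0,0,0.42,0,0.1745,0,0,0,0,0.42,0,0.1745,0,0,0,0,0.42,0,0.1745,0,0,0,0,0.42,0,0.1745,0,0,0,0,0.42,0,0.1745,0,0,0,0,0.42,0,0.1745,0,0,0,0,0.42,0,0.1745,0,0,0,0,0.42]
}}

```text
clock: 7.55
position: [0.5118, -0.1394, 0.3059]
ee_rot: [-0.706, 0.706, 0.034, -0.033]
contact_force: [0.1, 0.6, -0.5]
width: 0.0497
```

>>> {"name": "arm_command", "arguments": {
  "increments": [0,0.1745,0,0,0,0,0.42,0,0,0,0,0,0,0.42]
}}

```text
clock: 7.8
position: [0.5117, -0.1394, 0.3059]
ee_rot: [0.707, -0.707, 0.025, -0.026]
contact_force: [0.1, 0.9, 1.5]
width: 0.0495
```

```bash
python3 -c "
from h import *
st();print(vision.camera_params('wrist'));pic('wrist','w3');pic('side','s3',(220,120,420,300),4)"
```

```text
t 7.8 p [ 0.5117 -0.1394  0.3059] n 0.5207 tt -0.1007 yaw -4.1 F [0.1 0.9 1.5] w 0.04949655033304614 ydown [ 0.002 -0.    -1.   ]
{'vfov': 62.41287234152708, 'cx': 314.91368943900795, 'cy': 198.3344342456363, 'R': array([[ 0.99741016, -0.07190842,  0.00146419],
       [-0.06880613, -0.9480558 ,  0.31057353],
       [-0.02094472, -0.30986994, -0.95054823]]), 't': array([-0.52063048, -0.10781177,  0.25215087])}
```

View pics/w3.png

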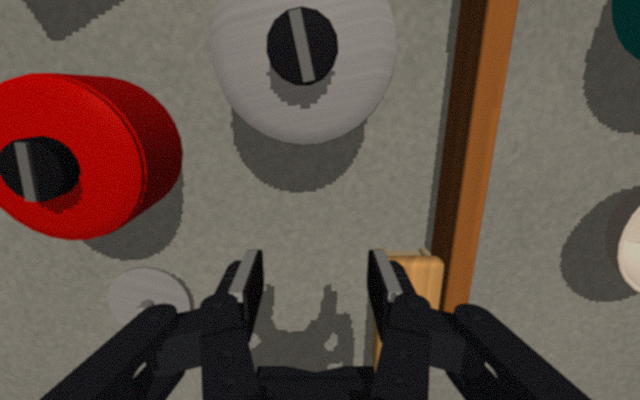

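View pics/s3.png

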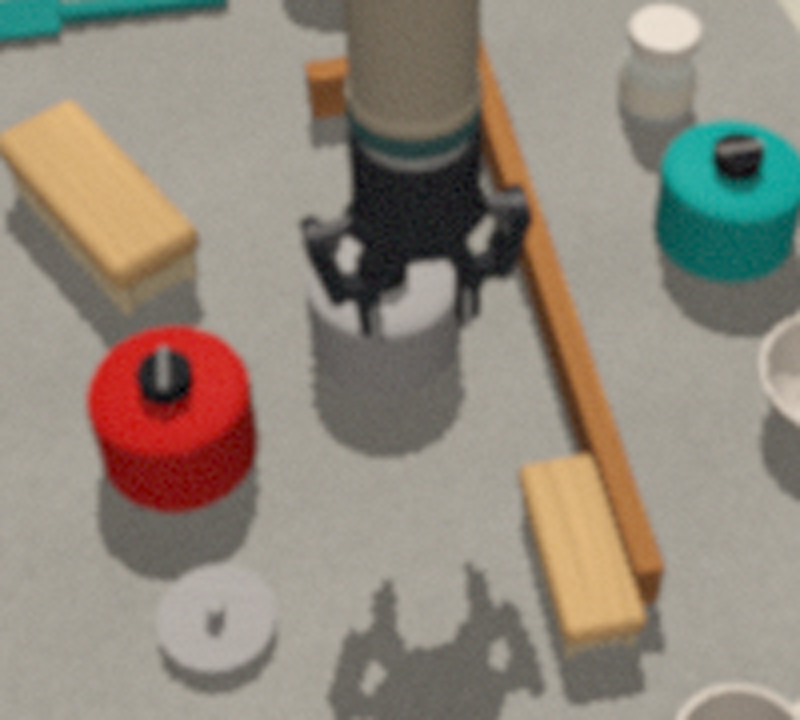

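```bash
python3 - <<'E'
from h import *
p=vision.camera_params('wrist')
def o(l,z):
    for a in l:
        q=ray('wrist',a,z,p); print(a,q.round(4),"n",(q[:2]@nh).round(4),"t",(q[:2]@th).round(4))
o([(303,44)],.09);o([(211,50),(397,50),(304,143)],.071)
o([(490,0),(446,256)],.045);o([(459,0),(430,250)],0)
E
```

```text
(303, 44) [ 0.5126 -0.0387  0.09  ] n 0.5141 t -0.0002
(211, 50) [ 0.4602 -0.0357  0.071 ] n 0.4616 t -0.0012
(397, 50) [ 0.5648 -0.0432  0.071 ] n 0.5664 t -0.0008
(304, 143) [ 0.5082 -0.0916  0.071 ] n 0.5136 t -0.0533
(490, 0) [ 0.6273 -0.0168  0.045 ] n 0.6268 t 0.0302
(446, 256) [ 0.6096 -0.1902  0.045 ] n 0.6221 t -0.144
(459, 0) [ 0.6264 -0.0064  0.    ] n 0.6252 t 0.0405
(430, 250) [ 0.6128 -0.2082  0.    ] n 0.6267 t -0.1618
```

>>> {"name": "arm_command", "arguments": {
  "increments": [0,0,0,-0.35,5,0,0.42,0,0,0,-0.35,5,0,0.42,0,0,0,0,0,0,0.42,0,0,0,0,0,1.5,0.42,0,0,0,0,0,1.5,0.42,0,0,0,0,0,1,0.42,0,0,0,0,0,1,0.42,0,0,0,0,0,1,0.42]
}}

```text
clock: 8.9
position: [0.5092, -0.0788, 0.2065]
ee_rot: [-0.706, 0.707, -0.025, 0.026]
contact_force: [0.4, -3.0, 2.3]
width: 0.0494
```

```bash
python3 -c "
from h import *
st();pic('wrist','w4');pic('side','s4',(220,120,420,300),4)"
```

```text
t 8.9 p [ 0.5092 -0.0788  0.2065] n 0.5137 tt -0.0404 yaw -4.17 F [ 0.4 -3.   2.3] w 0.0493575426232153 ydown [ 0.002 -0.001 -1.   ]
```

View pics/w4.png

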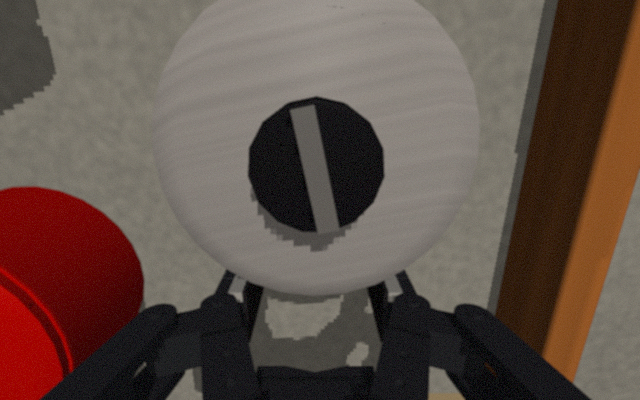

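View pics/s4.png

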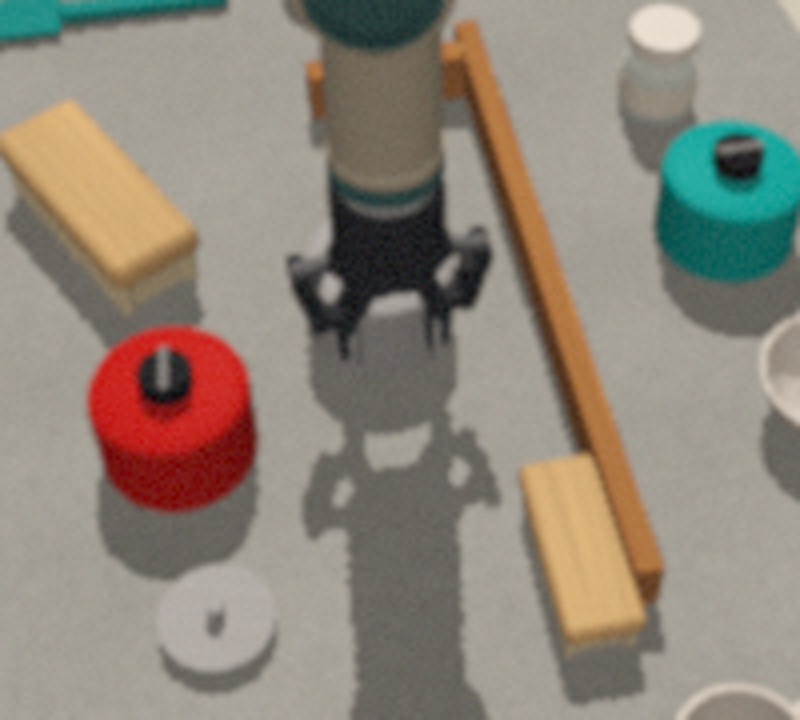

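The caddy is nested between both fingers and still upright. I'll keep pushing towards the end stop.

>>> {"name": "arm_command", "arguments": {
  "increments": [0,0,0,0,0,1.5,0.42,0,0,0,0,0,1.5,0.42,0,0,0,0,0,1.5,0.42,0,0,0,0,0,1.5,0.42,0,0,0,0,0,1.5,0.42,0,0,0,0,0,1.5,0.42,0,0,0,0,0,1.5,0.42,0,0,0,0,0,1.5,0.42]
}}

```text
clock: 10.0
position: [0.5175, 0.0416, 0.2057]
ee_rot: [0.707, -0.707, 0.026, -0.026]
contact_force: [-0.4, -3.2, 1.7]
width: 0.0496
```

>>> {"name": "arm_command", "arguments": {
  "increments": [0,0,0,0,0,0.8,0.42,0,0,0,0,0,0.8,0.42,0,0,0,0,0,0.6,0.42,0,0,0,0,0,0.6,0.42,0,0,0,0,0,0.4,0.42,0,0,0,0,0,0,0.42]
}}

```text
clock: 10.75
position: [0.5198, 0.073, 0.2056]
ee_rot: [0.707, -0.706, 0.026, -0.026]
contact_force: [0.2, 0.3, -0.7]
width: 0.0495
```

>>> {"name": "arm_command", "arguments": {
  "increments": [0,0,0,0,0,0.3,0.42,0,0,0,0,0,0.2,0.42,0,0,0,0,0,0,0.42]
}}

```text
clock: 11.12
position: [0.5202, 0.0777, 0.2056]
ee_rot: [0.707, -0.706, 0.026, -0.026]
contact_force: [-0.4, -1.5, -0.4]
width: 0.0494
```

```bash
python3 -c "
from h import *
st();pic('wrist','w5')"
```

```text
t 11.125 p [0.5202 0.0777 0.2056] n 0.5129 tt 0.1164 yaw -4.22 F [-0.4 -1.5 -0.4] w 0.04943737140267745 ydown [-0.  0. -1.]
```

View pics/w5.png

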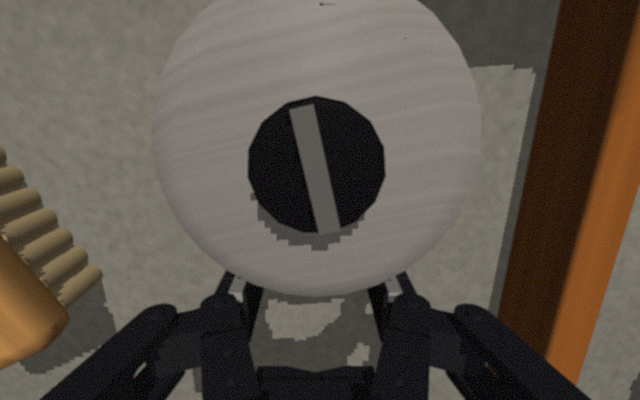

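>>> {"name": "arm_command", "arguments": {
  "increments": [0,0,0,0,0,0.3,0.42,0,0,0,0,0,0,0.42]
}}

```text
clock: 11.42
position: [0.5204, 0.0808, 0.2056]
ee_rot: [0.707, -0.706, 0.026, -0.026]
contact_force: [0.1, -0.6, -0.1]
width: 0.0497
```

>>> {"name": "arm_command", "arguments": {
  "increments": [0,0,0,0,0,0.2,0.42,0,0,0,0,0,0,0.42]
}}

```text
clock: 11.68
position: [0.5206, 0.0827, 0.2057]
ee_rot: [0.707, -0.707, 0.026, -0.026]
contact_force: [-0.7, -0.5, -0.4]
width: 0.0495
```

>>> {"name": "arm_command", "arguments": {
  "increments": [0,0,0,0,0,0.2,0.42,0,0,0,0,0,0,0.42]
}}

```text
clock: 11.92
position: [0.5207, 0.0847, 0.2057]
ee_rot: [0.707, -0.707, 0.026, -0.026]
contact_force: [0.5, -1.2, -0.3]
width: 0.0493
```

>>> {"name": "arm_command", "arguments": {
  "increments": [0,0,0,0,0,0.2,0.42,0,0,0,0,0,0,0.42]
}}

```text
clock: 12.18
position: [0.5209, 0.0867, 0.2057]
ee_rot: [0.707, -0.707, 0.026, -0.026]
contact_force: [0.5, -0.3, -0.2]
width: 0.0497
```

>>> {"name": "arm_command", "arguments": {
  "increments": [0,0,0,0,0,0.2,0.42,0,0,0,0,0,0,0.42]
}}

```text
clock: 12.42
position: [0.521, 0.0886, 0.2057]
ee_rot: [0.707, -0.707, 0.026, -0.026]
contact_force: [-0.8, -0.7, -0.5]
width: 0.0497
```

>>> {"name": "arm_command", "arguments": {
  "increments": [0,0,0,0,0,0.2,0.42,0,0,0,0,0,0,0.42]
}}

```text
clock: 12.68
position: [0.5211, 0.0893, 0.2058]
ee_rot: [-0.706, 0.708, -0.026, 0.025]
contact_force: [-0.7, -8.0, 0.2]
width: 0.0495
```

```bash
python3 -c "
from h import *
st();pic('scene','c5',(260,130,420,230),5);pic('side','s5',(220,120,420,300),4)"
```

```text
t 12.675 p [0.5211 0.0893 0.2058] n 0.5129 tt 0.1281 yaw -4.12 F [-0.7 -8.   0.2] w 0.04947832817037827 ydown [-0.    -0.003 -1.   ]
```

View pics/c5.png

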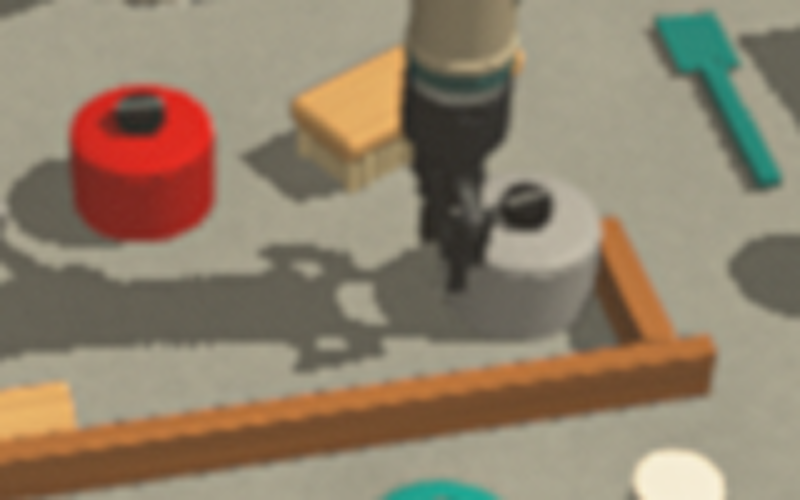

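View pics/s5.png

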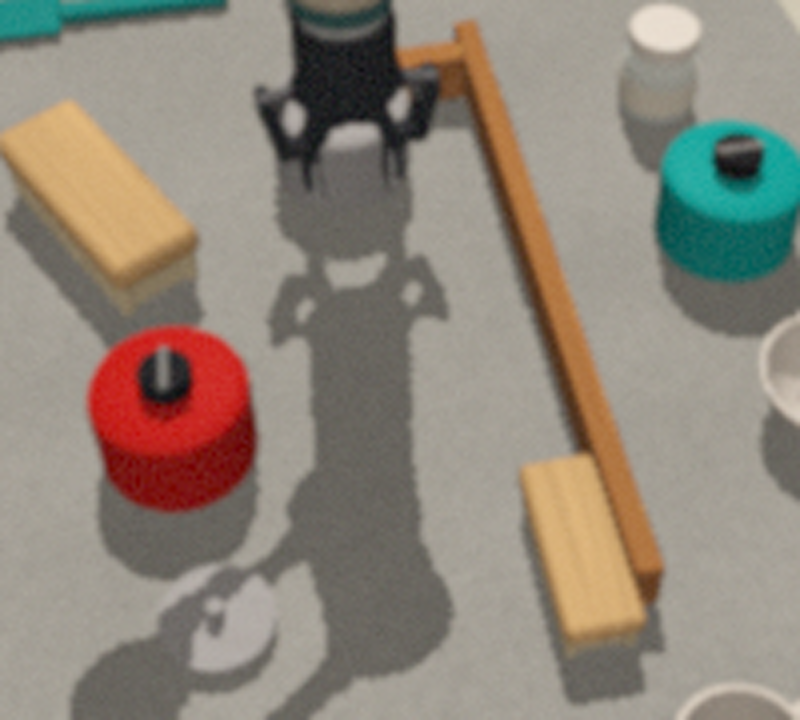

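The caddy is touching the end stop (8 N). I'll retreat, turn a quarter turn and come in behind it on the robot side.

>>> {"name": "arm_command", "arguments": {
  "increments": [0,0,0,0,0,-1,0.42,0,0,0,0,0,-2,0.42,0,0,0,0,-6,0,0.42,0,0,0,0,-6,0,0.42,0,0,0,-4.5,0,4.4,0.42,0,0,0,-4.5,0,4.4,0.42,0,-0.1745,0,0,0,0,0.42,0,-0.1745,0,0,0,0,0.42]
}}

```text
clock: 13.78
position: [0.4354, 0.1551, 0.3261]
ee_rot: [0.7, -0.7, -0.1, 0.099]
contact_force: [0.6, -0.7, -0.1]
width: 0.0493
```

>>> {"name": "arm_command", "arguments": {
  "increments": [0,-0.1745,0,0,0,0,0.42,0,-0.1745,0,0,0,0,0.42,0,-0.1745,0,0,0,0,0.42,0,-0.1745,0,0,0,0,0.42,0,-0.1745,0,0,0,0,0.42,0,-0.1745,0,0,0,0,0.42,0,-0.1745,0,0,0,0,0.42,0,0,0,0,0,0,0.42]
}}

```text
clock: 14.78
position: [0.4362, 0.1543, 0.3258]
ee_rot: [0.519, -0.518, -0.481, 0.48]
contact_force: [0.0, -0.2, -0.0]
width: 0.0493
```

```bash
python3 -c "
from h import *
st();pic('wrist','w6');pic('side','s6',(220,120,420,300),4)"
```

```text
t 14.775 p [0.4362 0.1543 0.3258] n 0.4234 tt 0.1865 yaw 85.64 F [ 0.  -0.2 -0. ] w 0.04928041613654601 ydown [ 0.     0.001 -1.   ]
```

View pics/w6.png

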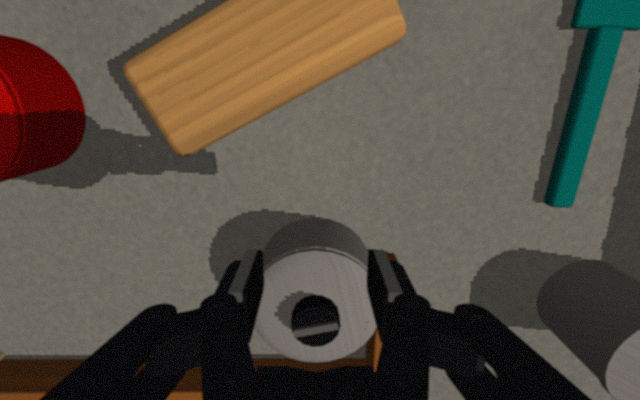

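View pics/s6.png

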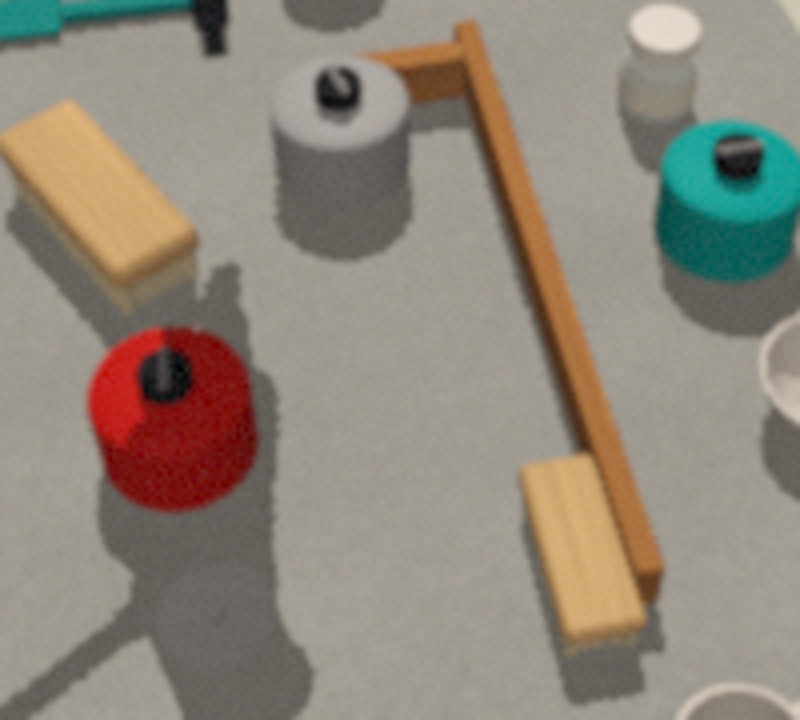

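>>> {"name": "arm_command", "arguments": {
  "increments": [0,0,0,0,6,0,0.42,0,0,0,0,6,0,0.42,0,0,0,0,0,0,0.42,0,0,0,0,0,-1.2,0.42,0,0,0,0,0,-1.2,0.42,0,0,0,0,0,-1,0.42,0,0,0,0,0,-1,0.42,0,0,0,0,0,-0.8,0.42]
}}

```text
clock: 15.88
position: [0.4885, 0.1504, 0.206]
ee_rot: [0.518, -0.518, -0.481, 0.481]
contact_force: [-2.6, 0.6, 1.9]
width: 0.0496
```

```bash
python3 -c "
from h import *
st();pic('wrist','w7')"
```

```text
t 15.875 p [0.4885 0.1504 0.206 ] n 0.4759 tt 0.1865 yaw 85.76 F [-2.6  0.6  1.9] w 0.049556398264907174 ydown [-0.  0. -1.]
```

View pics/w7.png

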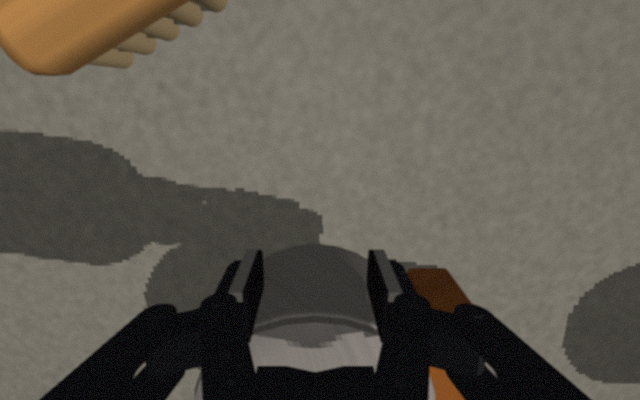

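Nested and sliding freely. There are about 37 mm to go to the batten.

>>> {"name": "arm_command", "arguments": {
  "increments": [0,0,0,0,0,-0.8,0.42,0,0,0,0,0,-0.8,0.42,0,0,0,0,0,-0.7,0.42,0,0,0,0,0,-0.5,0.42,0,0,0,0,0,-0.3,0.42,0,0,0,0,0,0,0.42]
}}

```text
clock: 16.68
position: [0.5195, 0.1481, 0.2057]
ee_rot: [-0.518, 0.518, 0.482, -0.481]
contact_force: [-1.7, -0.1, 0.1]
width: 0.0495
```

>>> {"name": "arm_command", "arguments": {
  "increments": [0,0,0,0,0,-0.2,0.42,0,0,0,0,0,-0.2,0.42,0,0,0,0,0,0,0.42]
}}

```text
clock: 17.05
position: [0.5232, 0.1479, 0.2057]
ee_rot: [-0.518, 0.518, 0.481, -0.481]
contact_force: [0.1, 0.4, 0.1]
width: 0.0496
```

>>> {"name": "arm_command", "arguments": {
  "increments": [0,0,0,0,0,-0.2,0.42,0,0,0,0,0,0,0.42]
}}

```text
clock: 17.3
position: [0.5247, 0.1477, 0.2057]
ee_rot: [0.518, -0.518, -0.481, 0.481]
contact_force: [-2.4, -0.4, 1.6]
width: 0.0498
```

>>> {"name": "arm_command", "arguments": {
  "increments": [0,0,0,0,0,-0.2,0.42,0,0,0,0,0,0,0.42]
}}

```text
clock: 17.55
position: [0.5254, 0.1477, 0.2056]
ee_rot: [0.519, -0.517, -0.48, 0.482]
contact_force: [-6.6, 0.7, 4.3]
width: 0.0496
```

Contact came at n=0.513, as predicted. I'll push slightly more, then withdraw and check.

>>> {"name": "arm_command", "arguments": {
  "increments": [0,0,0,0,0,-0.2,0.42,0,0,0,0,0,0,0.42]
}}

```text
clock: 17.8
position: [0.5261, 0.1477, 0.2055]
ee_rot: [0.52, -0.516, -0.479, 0.483]
contact_force: [-10.1, 2.2, 7.4]
width: 0.0496
```

>>> {"name": "arm_command", "arguments": {
  "increments": [0,0,0,0,0,1,0.42,0,0,0,0,0,2,0.42,0,0,0,0,-6,1,0.42,0,0,0,0,-6,2,0.42,0,0,0,0,-6,4,0.42,0,0,0,0,0,4,0.42,0,0,0,0,0,0,0.42]
}}

```text
clock: 18.68
position: [0.3928, 0.1573, 0.3781]
ee_rot: [-0.517, 0.518, 0.483, -0.481]
contact_force: [0.4, -0.5, -0.5]
width: 0.0492
```

```bash
python3 -c "
from h import *
st();pic('wrist','w8');pic('side','s8',(220,120,420,300),4);pic('scene','c8',(260,130,420,230),5)
print(vision.camera_params('wrist'))"
```

```text
t 18.675 p [0.3928 0.1573 0.3781] n 0.38 tt 0.1863 yaw 85.84 F [ 0.4 -0.5 -0.5] w 0.04922239033676125 ydown [ 0.003  0.001 -1.   ]
{'vfov': 62.41287234152708, 'cx': 314.91368943900795, 'cy': 198.3344342456363, 'R': array([[ 0.074146  ,  0.9972467 ,  0.00118243],
       [ 0.9469362 , -0.07077713,  0.31353217],
       [ 0.31275261, -0.02212747, -0.94957684]]), 't': array([-0.18477251, -0.39594176,  0.23240348])}
```

View pics/w8.png

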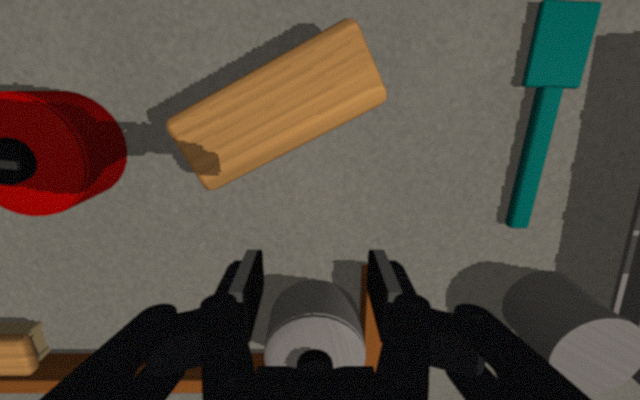

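View pics/s8.png

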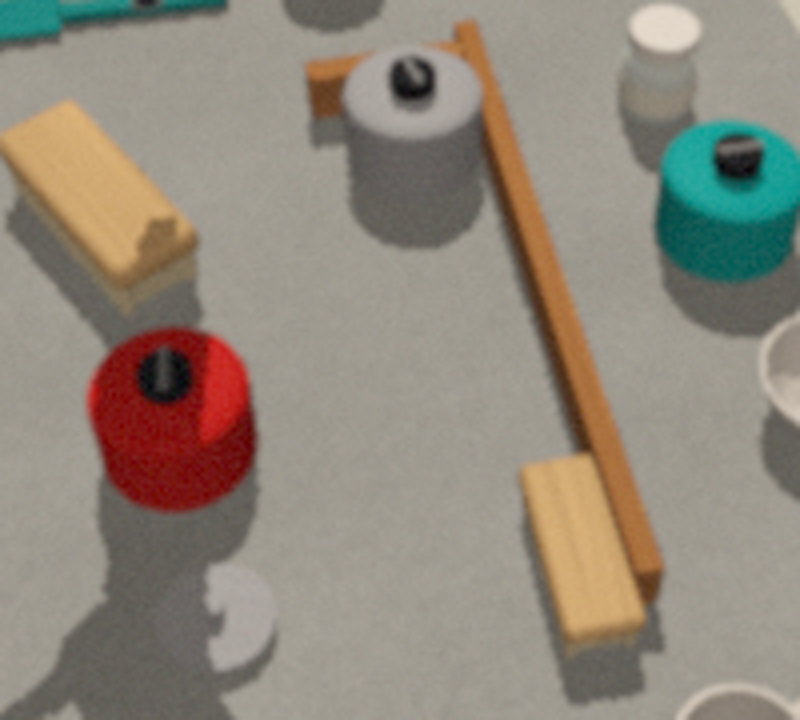

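View pics/c8.png

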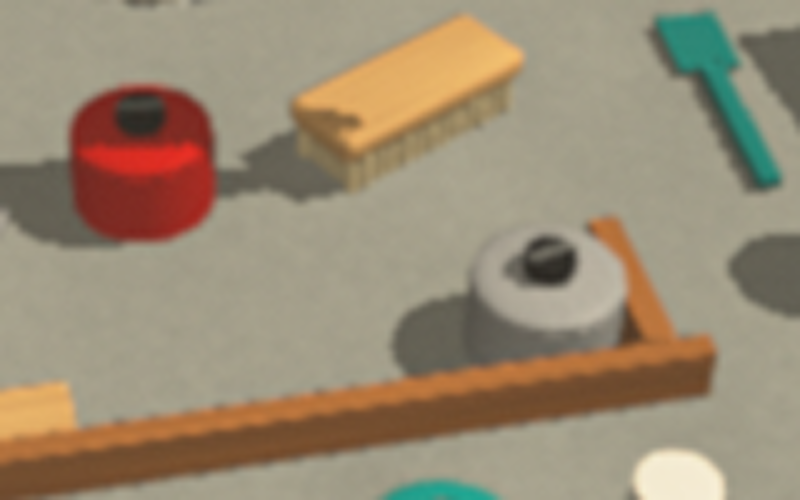

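```bash
python3 - <<'E'
from h import *
def o(n,l,z):
    for a in l:
        q=ray(n,a,z); print(n,q.round(4),"n",(q[:2]@nh).round(4),"t",(q[:2]@th).round(4))
s=lambda u,v:(220+u/4,120+v/4)
c=lambda u,v:(260+u/5,130+v/5)
print("caddy cap before/after");o("side",[s(338,87),s(412,76)],.09)
o("scene",[c(526,205),c(550,259)],.09)
print("stop inner top edges"); o("scene",[c(590,228),c(643,343)],.045); o("side",[s(308,83)],.045)
print("brush side");o("side",[s(522,468),s(588,454),s(643,622),s(570,638)],.04)
print("rail side");o("side",[s(640,575),s(457,28),s(548,300)],.045)
E
```

```text
caddy cap before/after
side [0.524  0.1383 0.09  ] n 0.5122 t 0.1771
side [0.5816 0.1344 0.09  ] n 0.5699 t 0.1776
scene [0.5363 0.1414 0.09  ] n 0.5242 t 0.1812
scene [0.5932 0.1373 0.09  ] n 0.5813 t 0.1813
stop inner top edges
scene [0.5256 0.1993 0.045 ] n 0.5092 t 0.2381
scene [0.6456 0.1898 0.045 ] n 0.6296 t 0.2376
side [0.5111 0.1984 0.045 ] n 0.4948 t 0.2361
brush side
side [ 0.5641 -0.2008  0.04  ] n 0.5776 t -0.158
side [ 0.6095 -0.2022  0.04  ] n 0.623 t -0.156
side [ 0.6006 -0.3284  0.04  ] n 0.6235 t -0.2825
side [ 0.5541 -0.3264  0.04  ] n 0.577 t -0.284
rail side
side [ 0.6089 -0.2998  0.045 ] n 0.6296 t -0.2533
side [0.6459 0.2297 0.045 ] n 0.6269 t 0.2775
side [ 0.6248 -0.0725  0.045 ] n 0.6285 t -0.0255
```

```bash
python3 -c "
from rig import ticket
print(ticket.sign_off())"
```

```text
the job is handed in; nothing more can be done
None
```

I slid the brush flat against the batten and the grey caddy into the corner, pushing only, and handed the job in at about 19 s; no verdict is given.

- **Brush:** I pushed it with both open fingers until it met the batten at about 14 N. In the last picture its long side is parallel to the batten to within about 0.3° of the estimated direction. Its far edge is about 5 mm from the batten by pixel reading. That is near the 6 mm limit, but the reading is only good to a few millimetres. The measured contact with the batten suggests it is touching.
- **Caddy:** I pushed it along to the end stop (8 N), then into the batten (10 N). Its distance along the batten did not change during the second push. The scene camera puts it about 56 mm from the stop, against 55 mm for touching. It is upright in every picture.
- **Disagreement between cameras:** the scene and side views differ by up to about 12 mm in distance towards the batten. For the caddy–batten contact I relied on the force rise, which came where predicted. I did not measure the caddy's distance to the stop in the side view, because its far end was partly hidden.
- **Everything else:** the objects visible in the last pictures look unmoved. I did not measure them, and the mug, bowl and canister are only partly in view there.

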